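# Spoon the large lens into the tray

## Robot

A 6-joint arm with a two-finger parallel gripper is mounted at the origin on a cart in front of the work surface, level with it; the furniture and walls round the work are solid. World frame = base frame: x ahead of the robot, y to its left, z up, the work surface at z = 0. Lengths are in m, angles in rad, forces in N, time in s.
With the tool pointing down it reaches from about 0.35 to 0.775 m from the base axis. Payload 7.3 kg.
Tool frame: the origin (TCP) lies on the centre line of the jaws, within the pads' length; the fingertips stand 17 mm ahead of it and the grasp point (between the pads) lies 2 mm behind it (robot.tip_extent is the distance from the TCP to the fingertips, in m); z points along the fingers, y is the line along which they close (so a half turn about z gives the same grasp; the last joint's range is limited). The gripper opens to 92 mm and grips with 3 to 60 N. Pads are 19 mm wide; open, the fingers measure 130 mm over their backs; the gripper's body (75 mm by 190 mm) begins 47 mm behind the grasp point.
Start: joints at [-1.305, 0.342, 1.524, -0, 1.275, -0.146], TCP at [0.21, -0.481, 0.244] pointing down, gripper open.
Joint ranges: [-2.53, 2.53], [-0.77, 2.02], [0.04, 2.7], [-1, 4.14], [0.28, 2.66], [-3.11, 3.11]. Speed limits (rad/s): [2.57, 2.57, 3.14, 3.14, 3.14, 3.14].

## Interface

Orientations are given as [roll, pitch, yaw] about the fixed x, y, z axes, in that order (R = Rz(yaw) Ry(pitch) Rx(roll)).
In Python, from cell import robot gives the robot as it stands.
- The arm moves only by the tool step_arm, never from a script. Its argument "motion" is a list of rows, each a list of 2 entries, a list of its own where there are three numbers: the shift along the tool's x, y, z in units of 60 mm (1.0 is 60 mm), then the turn about the tool's z in rad. In form: [[[x, y, z], spin], ...]. A call has 1 to 10 rows; each row is the pose to reach, as a shift and turn from the pose commanded when the call began, along the tool's axes at that moment; what a row does not reach only later rows make up. A row lasts 1/8 s, in which the tool goes at most 62.5 mm and 10.7 degrees, less where a joint would pass 70% of its speed; a pose out of reach is approached as far as the arm can. A call with a gripper value outside its range is refused whole. "hand" is the closure in counts, from 0 (fully open) to 255 (shut), set as the call begins (left out, the last holds). The fingers move at their own pace and stop on an object; "squeeze" is the grip in N (left out, the last holds). Time passes only in rows, so rows that repeat a pose let the fingers close. It gives the time, the measured TCP pose, the force, the opening and the grip force at its end, in the units of the state.
- robot.observe(): the state, without advancing time (a new reading comes with each control period).
- robot.read_camera(name): name is "side" or "top"; returns a dict with "pixels" (400x640x3 uint8, red, green, blue), "intrinsics" (3x3 intrinsics, pixels), "k1" (the pictures are not rectified: a ray, as slopes to the right and down, at radius r is drawn at 1 + k1 r^2 times it, then the intrinsics apply), "xyz" and "rotation" of the camera in the world. Camera axes: x right, y up, looking along -z (the intrinsics and any distortion apply to the point x, -y, -z); pixel columns grow to the right and rows downward; lengths in m; the calibration is good to about 2 mm. A picture is of the moment at which its call begins. There is no depth.
- robot.hand_in(): hands the job in; it is judged then, once.
The state is a dict: "time": time; "qpos": joint angles; "qvel": joint speeds; "joint_efforts": joint torques, N m; "tool_pos": TCP position; "tool_rot": TCP orientation; "contact_force": force on the tool from outside, world axes, zero at the start; "torque": the same for the moment, N m; "opening": finger opening in m; "grip_force": force on a finger pad.
Only numpy, scipy, OpenCV 4.12 (cv2) and the standard library are available. Lean on these libraries where they do the work, as an engineer would, in place of code of your own. Each camera call takes 0.05 s, during which the arm holds its last target. There are 200 camera calls.

## Task

Pick up the lens spoon by its upright handle and scoop the larger of the two lenses out of the lens rack, without touching the glass with the gripper. Carry it in the spoon's pocket to the white tray standing to the left of the rack, tip it in gently from low down, then stand the spoon upright again, clear of the tray, and let go.

Things in the scene. Friction and masses are not known exactly. Their poses are not given: they have to be found in the camera images.
- lens_spoon: Loose dark steel spoon standing upright, 80 g. Origin: under its 2 mm sole, at the pocket's middle (12 mm hole that seats the lens belly); x to the nose, at the start roughly to the robot's left; z up. Sole x -41..+11 mm (lip, open front), 40 wide; pocket walls 9 high, 36 apart, x -11..+9, back at -17. Upright black grip centred x -30, y 0, z 40..90 mm, 22 (x) by 16 (y); pinch across y.
- large_lens: Larger lens, loose, 12 g: clear biconvex glass, black rim, 26 mm across, 11.6 thick; the lens in the other lane is 18 mm. Origin: lowest point of its underside, z up. Lies flat on the lane floor, rim edge 4.8 mm above it, so a lip slides beneath once the bar stops the lens. Slick (friction about 0.15): seated in the pocket up to 15 degrees of tilt, slides out over the nose at 40 degrees nose-down.
- lens_rack: Fixed grey rack, plate 135x124 mm, 4 thick. Origin on the bench; x along the lanes, z up. Plate x -80..+55; lanes centred y -30.5 and +30.5, 54 wide between 10 mm walls (x -55..+50), open above and at -x. Solid stop bar, face at x +45, up to 22 mm above the bench. Scoop toward +x, sole on the plate: the bar stops the lens and the lip slips under it; it lies in the pocket when the lip meets the bar (pocket middle 11 mm short of it).
- white_tray: White tray, fixed, empty, to the left of the rack: 104 mm (x) by 181 mm (y) outside, 30 mm high, flat floor inside 70 mm by 140 mm, 4 mm above the bench, sloping walls. Origin: on the bench below its middle, z up.
Mind the look-alikes: they are no part of the job. Of the things shaped like the lens_spoon, the steel one is meant.

How it is judged:
On the way, in this order (a step that is already met when the one before it is completed fails the run):
1. the large lens lies in the spoon's pocket (within 12 mm of its middle) and is lifted clear of the rack, its underside at least 28 mm above the bench (height (world z) of large_lens above 0.028 m and distance between large_lens and lens_spoon below 0.012 m), for 0.2 s.
2. the lens is out of the spoon, inside the tray (x of large_lens in the frame of white_tray between -0.045 and 0.045 m and y of large_lens in the frame of white_tray between -0.082 and 0.082 m and height (world z) of large_lens below 0.02 m and distance between large_lens and lens_spoon above 0.02 m), for 0.2 s.
At the end, for the whole second after the job is handed in: The large lens lies at rest inside the white tray (its origin within 45 mm of the tray's middle along x and 82 mm along y, less than 20 mm above the bench); the lens spoon stands upright (within 10 degrees), at rest, its sole less than 12 mm above the bench, touching neither tray nor lens (x of large_lens in the frame of white_tray between -0.045 and 0.045 m and y of large_lens in the frame of white_tray between -0.082 and 0.082 m and height (world z) of large_lens below 0.02 m and linear speed of each of large_lens, lens_spoon below 0.02 m/s and angle between lens_spoon's own z axis and vertical below 0.17 rad and height (world z) of lens_spoon below 0.012 m and contact force between lens_spoon and white_tray below 0.05 N and contact force between lens_spoon and large_lens below 0.05 N).
It fails at once if the gripper touches the large lens (contact force between the fingers and large_lens above 0.2 N).
It fails at once if the lens is dropped or flung: out of the pocket and more than 80 mm above the bench (height (world z) of large_lens above 0.08 m and distance between large_lens and lens_spoon above 0.035 m).
It also fails if it takes over 54 s, if anything falls off the work surface, if the arm or the gripper's body presses on something with over 40 N, if the wrist force passes 120 N, or if a joint passes its speed limit or range.

## Working session

There is one attempt and no reset: what is moved stays moved. The work goes in short steps, Python scripts to look and compute and a tool call to move; the robot and the scene stay as the last step left them, time stands still between calls to the robot, and variables do not carry over. Pictures are saved under pics/ and viewed, at most 10 in all, crops included, and the job is handed in when it is done.

Besides the shell and the picture viewer there is one more tool, called after "Call:" in YAML: its name, and indented under it one key for each argument. step_arm: Moves the arm, as the interface text tells. Its arguments: {"type":"object","properties":{"motion":{"type":"array"},"hand":{"type":"number"},"squeeze":{"type":"number"}},"required":["motion"]}

```bash
mkdir -p pics; ls; cat > h.py <<'E'
import numpy as np, cv2, json
from cell import robot
def snap(n,f):
    c=robot.read_camera(n); cv2.imwrite(f'pics/{f}.png',c['pixels'][:,:,::-1])
    np.savez(f'pics/{f}.npz',**{k:np.asarray(v) for k,v in c.items()}); return c
def load(f): return np.load(f'pics/{f}.npz')
def ray(c,u,v):
    K=c['intrinsics']; p=cv2.undistortPoints(np.array([[[u,v]]],float),K,np.array([float(c['k1']),0,0,0,0]))[0,0] if 0 else None
    d=np.array([(u-K[0,2])/K[0,0],(v-K[1,2])/K[1,1]]); s=d.copy()
    for _ in range(30): s=d/(1+float(c['k1'])*(s@s))
    w=c['rotation']@np.array([s[0],-s[1],-1]); return c['xyz'],w
def at(c,u,v,z):
    o,w=ray(c,u,v); return o+w*(z-o[2])/w[2]
def proj(c,P):
    q=c['rotation'].T@(np.asarray(P)-c['xyz']); s=np.array([q[0],-q[1]])/-q[2]
    s=s*(1+float(c['k1'])*(s@s)); K=c['intrinsics']; return s[0]*K[0,0]+K[0,2],s[1]*K[1,1]+K[1,2]
def crop(f,g,x0,y0,w,h,s):
    i=cv2.imread(f'pics/{f}.png')[y0:y0+h,x0:x0+w]; cv2.imwrite(f'pics/{g}.png',cv2.resize(i,None,fx=s,fy=s,interpolation=cv2.INTER_CUBIC))
E
python3 - <<'E'
from h import *
for n in('top','side'):
    c=snap(n,n+'0'); print(n,c['intrinsics'],c['k1'],c['xyz'],c['rotation'])
s=robot.observe(); print(s); print(robot.tip_extent)
E
```

```text
pics
top [[420.31121317   0.         323.73862026]
 [  0.         420.31121317 200.15462581]
 [  0.           0.           1.        ]] 0.0069043247102849375 [0.278113   0.0684193  1.00083922] [ 0.17983313 -0.02249517 -1.58944686]
side [[402.07343594   0.         317.9792266 ]
 [  0.         402.07343594 199.21465773]
 [  0.           0.           1.        ]] -0.08608728377734502 [0.13253187 0.74445394 0.41125883] [ 1.12082788  0.01168497 -2.69837262]
{'time': 0.1, 'qpos': array([-1.30498672e+00,  3.42651598e-01,  1.52486314e+00, -3.99959934e-05,
        1.27538459e+00, -1.45986543e-01]), 'qvel': array([-0.00057489, -0.00177382, -0.00190781, -0.00023101,  0.00154827,
        0.00085158]), 'joint_efforts': array([ 1.53520417e-03, -4.32004809e+01, -2.44695246e+01,  7.19529949e-02,
        5.26567607e-02, -5.06124934e-05]), 'tool_pos': array([ 0.21006802, -0.48080143,  0.24313556]), 'tool_rot': array([-3.14029431e+00, -1.52238957e-04,  4.11807715e-01]), 'contact_force': array([-0.36771411, -0.32176974, -0.202668  ]), 'torque': array([ 0.05257345, -0.04924364,  0.03667638]), 'grip_force': 0.0, 'opening': 0.09140031113800125}
0.017
```

View pics/top0.png

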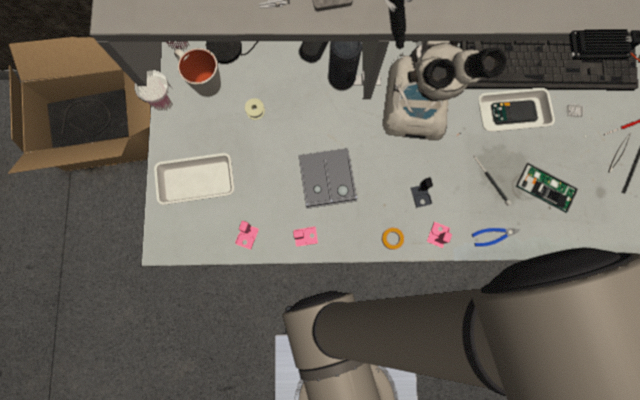

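View pics/side0.png

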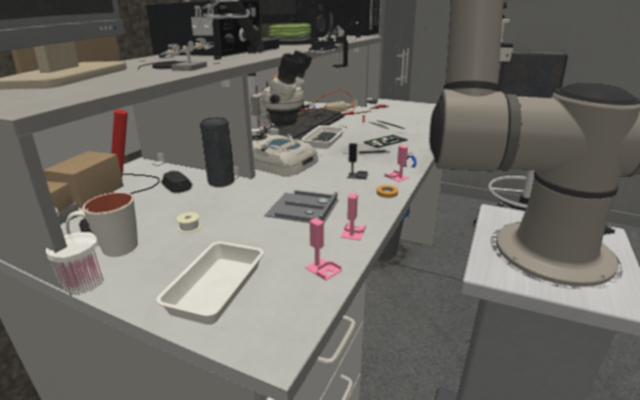

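The first views show these candidates for the spoon in the top view: pink ones at (247,235), (305,237) and (440,233), and a dark steel one at (422,193). I choose the dark steel one. The rack is at (328,178), with lenses at (318,189) and (343,190). The white tray is at (195,178), and the other tray at (515,110) holds electronics.

```bash
python3 - <<'E'
from h import *
a=cv2.imread('pics/top0.png')
A=cv2.resize(a[140:215,290:365],None,fx=8,fy=8,interpolation=cv2.INTER_CUBIC)[:, :]
cv2.imwrite('pics/rack.png',A)
B=cv2.resize(a[170:215,400:445],None,fx=8,fy=8,interpolation=cv2.INTER_CUBIC)
b=cv2.imread('pics/side0.png')
C=cv2.resize(b[135:185,335:385],None,fx=8,fy=8,interpolation=cv2.INTER_CUBIC)
D=np.zeros((400,770,3),np.uint8); D[:360,:360]=B; D[:,370:]=C[:,:400]
cv2.imwrite('pics/spoon.png',D)
E
```

```text
(no output)
```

View pics/rack.png

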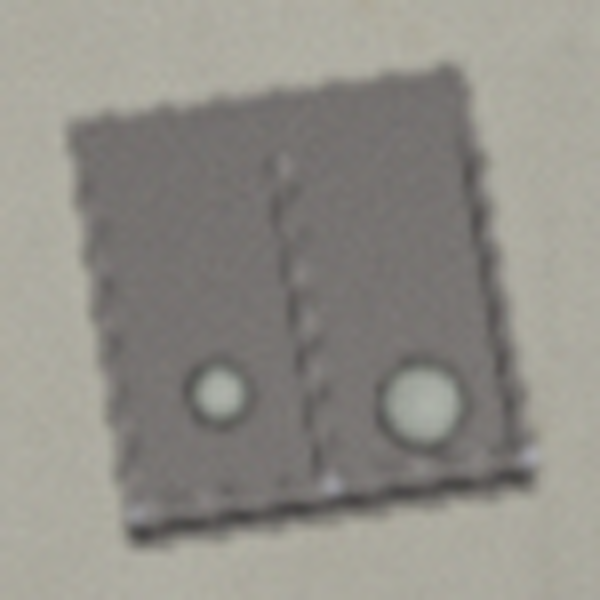

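View pics/spoon.png

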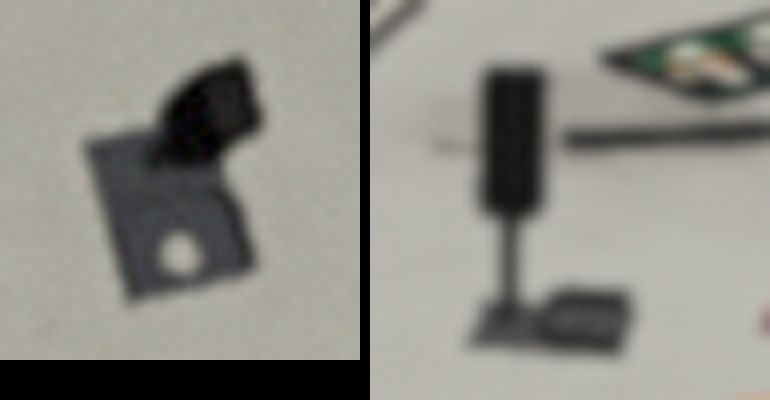

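```bash
cat >> h.py <<'E'
from scipy.spatial.transform import Rotation as Ro
from scipy.optimize import least_squares
_l=load
def load(f):
    d=dict(_l(f)); d['rotation']=Ro.from_euler('xyz',d['rotation']).as_matrix(); return d
def fit(obs,p0):
    """obs: (cam, uv, local xyz); returns x,y,yaw"""
    def f(p):
        R=Ro.from_euler('z',p[2]).as_matrix(); r=[]
        for c,uv,l in obs: r+=list(np.array(proj(c,R@np.array(l)+[p[0],p[1],0]))-uv)
        return r
    s=least_squares(f,p0,loss='soft_l1'); return s.x,np.round(s.fun,1)
E
python3 - <<'E'
from h import *
t=load('top0'); s=load('side0')
k=lambda p,o,sc=8:(np.array(p)+.5)/sc-.5+o
T=lambda p:k(p,(290,140)); S=lambda p:k(p,(400,170)); Z=lambda p:k(np.array(p)-[370,0],(335,135))
m=.001
L=at(t,*T((423,402)),.010); print('lens',L)
rk,e=fit([(t,T((72,122)),(-80*m,-62*m,4*m)),(t,T((462,65)),(-80*m,62*m,4*m)),(t,T((135,545)),(55*m,-62*m,0)),(t,T((535,485)),(55*m,62*m,0)),
 (t,T((128,515)),(55*m,-62*m,22*m)),(t,T((538,452)),(55*m,62*m,22*m))],[.33,.06,3.]); print('rack',rk,e)
R=Ro.from_euler('z',rk[2]).as_matrix(); print('lens in rack',R.T@(L-[rk[0],rk[1],0]))
sp,e=fit([(t,S((180,253)),(0,0,1*m)),(t,S((88,140)),(-41*m,-20*m,2*m)),(t,S((130,298)),(11*m,-20*m,2*m)),(t,S((255,268)),(11*m,20*m,5*m)),(t,S((240,55)),(-41*m,-8*m,90*m)),(t,S((262,125)),(-19*m,8*m,90*m)),
],[.28,-.17,3.]); print('spoon',sp,e)
sp2,e=fit([(s,Z((515,70)),(-30*m,0,90*m)),(s,Z((515,210)),(-30*m,0,40*m)),(s,Z((620,352)),(11*m,-20*m,0)),(s,Z((470,346)),(-41*m,-20*m,0))],sp); print('spoon side',sp2,e)
print('grip',sp[:2]+.001*-30*np.array([np.cos(sp[2]),np.sin(sp[2])]))
# tray corners in top image, outer rim
for uv in((155,163),(230,154),(234,194),(159,203)): print(at(t,*uv,.03))
q=robot.observe(); print(q['tool_pos'],q['tool_rot'])
E
```

```text
lens [ 0.48251378 -0.00277039  0.01      ]
rack [0.50513417 0.03182801 3.27692486] [-0.7 -1.2  0.3 -1.2 -0.5 -0.2  0.1 -0.2  0.2  2.1  0.6  2.2]
lens in rack [0.02708156 0.03123012 0.01      ]
spoon [ 0.45389086 -0.19687025  3.31612458] [ 0.2 -0.2 -0.  -0.8 -0.4  0.   0.3  0.5 -4.9  0.5  1.6 -0.1]
spoon side [ 0.45348489 -0.20134591  3.36572552] [ 0.1 -0.5 -0.4  0.2  0.6  0.4 -0.3 -0.3]
grip [ 0.4834351  -0.19166083]
[0.5491939  0.44021122 0.03      ]
[0.56922233 0.26458553 0.03      ]
[0.4719267 0.2532441 0.03     ]
[0.45307255 0.42601781 0.03      ]
[ 0.21006802 -0.48080143  0.24313556] [-3.14029431e+00 -1.52238957e-04  4.11807715e-01]
```

Call:
step_arm:
  motion:
    - [[6.1, -2.58, 0.7], 0.234]
    - [[6.1, -2.58, 0.7], 0.234]
    - [[6.1, -2.58, 0.7], 0.234]
    - [[6.1, -2.58, 0.7], 0.234]
    - [[6.1, -2.58, 1.38], 0.234]
    - [[6.1, -2.58, 1.38], 0.234]
    - [[6.1, -2.58, 1.38], 0.234]
    - [[6.1, -2.58, 1.38], 0.234]
    - [[6.1, -2.58, 1.38], 0.234]
  hand: 0

```text
time: 1.23
tool_pos: [0.4833, -0.1931, 0.1609]
tool_rot: [3.142, 0.001, 0.178]
contact_force: [-0.1, 0.4, 0.4]
opening: 0.0918
grip_force: 0.0
```

Call:
step_arm:
  motion:
    - [[0, 0, 0.8], 0]
    - [[0, 0, 1.58], 0]
    - [[0, 0, 1.58], 0]
    - [[0, 0, 1.58], 0]

```text
time: 1.72
tool_pos: [0.4842, -0.1941, 0.0679]
tool_rot: [3.14, -0.002, 0.177]
contact_force: [0.5, 0.3, -0.0]
opening: 0.092
grip_force: 0.0
```

```bash
python3 - <<'E'
from h import *
snap('top','top1');snap('side','side1'); print(robot.observe()['contact_force'])
a=cv2.resize(cv2.imread('pics/side1.png')[110:190,320:400],None,fx=5,fy=5,interpolation=cv2.INTER_CUBIC)
b=cv2.resize(cv2.imread('pics/top1.png')[160:240,390:470],None,fx=5,fy=5,interpolation=cv2.INTER_CUBIC)
cv2.imwrite('pics/g1.png',np.hstack([a,b]))
E
```

```text
[-0.21354981  0.11032788  0.91264763]
```

View pics/g1.png

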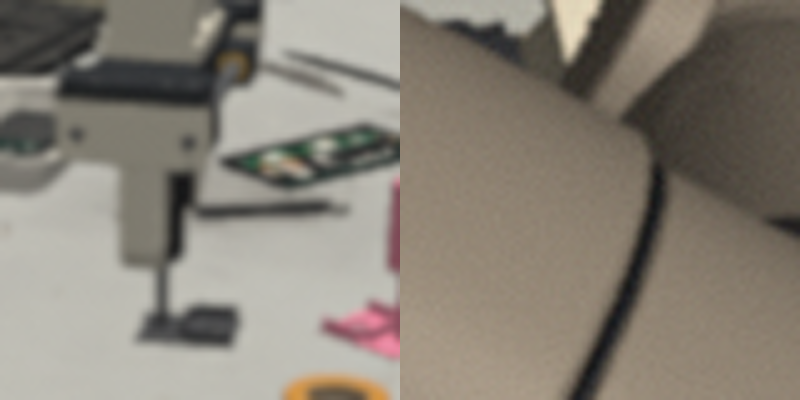

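The gripper straddles the dark grip. The near finger is at crop (145,215), the grip is visible behind it at (180,215), and the spoon is undisturbed. I'm closing now.

Call:
step_arm:
  motion:
    - [[0, 0, 0], 0]
    - [[0, 0, 0], 0]
    - [[0, 0, 0], 0]
    - [[0, 0, 0], 0]
    - [[0, 0, 0], 0]
    - [[0, 0, 0], 0]
  hand: 255
  squeeze: 25

```text
time: 2.58
tool_pos: [0.4836, -0.1928, 0.0661]
tool_rot: [-3.142, 0.0, 0.178]
contact_force: [-0.6, -0.5, 0.4]
opening: 0.0367
grip_force: 0.0
```

Call:
step_arm:
  motion:
    - [[0, 0, 0], 0]
    - [[0, 0, 0], 0]
    - [[0, 0, 0], 0]
    - [[0, 0, 0], 0]
    - [[0, 0, 0], 0]

```text
time: 3.2
tool_pos: [0.4836, -0.1928, 0.0661]
tool_rot: [3.142, 0.0, 0.178]
contact_force: [0.2, -0.2, -1.0]
opening: 0.0157
grip_force: 25.0
```

Call:
step_arm:
  motion:
    - [[0, 0, -0.35], 0]
    - [[0, 0, -0.7], 0]
    - [[0.4, -0.6, -0.7], 0.01]
    - [[0.8, -1.25, -0.7], 0.02]
    - [[1.2, -1.9, -0.7], 0.03]
    - [[1.6, -2.55, -0.7], 0.043]
    - [[1.93, -3.07, -0.7], 0.043]
    - [[1.93, -3.07, -0.7], 0.043]
    - [[1.93, -3.07, -0.7], 0.043]
    - [[1.93, -3.07, -0.7], 0.043]

```text
time: 4.45
tool_pos: [0.5647, 0.0079, 0.1081]
tool_rot: [3.141, 0.0, 0.133]
contact_force: [-0.6, -0.3, -0.8]
opening: 0.0158
grip_force: 25.0
```

```bash
python3 - <<'E'
from h import *
snap('top','top2');snap('side','side2'); o=robot.observe();print(o['tool_pos'],o['tool_rot'],o['contact_force'],o['opening'])
a=cv2.resize(cv2.imread('pics/side2.png')[140:225,250:355],None,fx=5,fy=5,interpolation=cv2.INTER_CUBIC)
cv2.imwrite('pics/g2.png',a)
c=load('side2'); p=o['tool_pos']; f=lambda x,y,z: np.round((np.array(proj(c,[p[0]-(x+.03)*.9909+y*.135,p[1]-(x+.03)*.135-y*.9909,p[2]-.0661+z]))-[250,140])*5)
for q in((.011,-.02,0),(.011,.02,0),(-.041,-.02,0),(-.041,.02,0),(0,0,0.002)): print(q,f(*q))
E
```

```text
[0.56479408 0.0079802  0.10814176] [3.14146338e+00 1.21062646e-04 1.33254976e-01] [-0.04874518  0.21739802 -0.65663334] 0.015827308860452808
(0.011, -0.02, 0) [256. 244.]
(0.011, 0.02, 0) [286. 210.]
(-0.041, -0.02, 0) [149. 231.]
(-0.041, 0.02, 0) [181. 198.]
(0, 0, 0.002) [248. 220.]
```

View pics/g2.png

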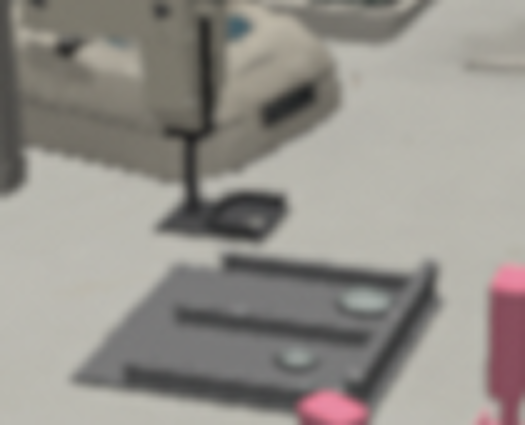

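The side view shows the held spoon level at (225,215), over the open end of the larger lens's lane. The lens is at (365,298), just short of the bar.

Call:
step_arm:
  motion:
    - [[0, 0, 0.2], 0]
    - [[0, 0, 0.4], 0]
    - [[0, 0, 0.55], 0]
    - [[0, 0, 0.62], 0]
    - [[0, 0, 0.62], 0]
    - [[0, 0, 0.62], 0]
    - [[0, 0, 0.62], 0]

```text
time: 5.42
tool_pos: [0.5651, 0.009, 0.0711]
tool_rot: [3.141, -0.0, 0.135]
contact_force: [1.0, -0.8, -0.4]
opening: 0.0157
grip_force: 25.0
```

Call:
step_arm:
  motion:
    - [[0, 0, 0.015], 0]
    - [[0, 0, 0.025], 0]
    - [[0, 0, 0.025], 0]
    - [[0, 0, 0.025], 0]

```text
time: 5.92
tool_pos: [0.5651, 0.009, 0.0699]
tool_rot: [3.141, -0.001, 0.135]
contact_force: [-1.3, 0.5, 5.3]
opening: 0.016
grip_force: 25.0
```

Call:
step_arm:
  motion:
    - [[-0.1, 0, 0], 0]
    - [[-0.2, 0, 0], 0]
    - [[-0.3, 0, 0], 0]
    - [[-0.4, 0, 0], 0]
    - [[-0.5, 0, 0], 0]
    - [[-0.58, 0, 0], 0]
    - [[-0.66, 0, 0], 0]
    - [[-0.74, 0, 0], 0]
    - [[-0.8, 0, 0], 0]
    - [[-0.8, 0, 0], 0]

```text
time: 7.18
tool_pos: [0.5176, 0.0023, 0.0699]
tool_rot: [3.141, -0.001, 0.135]
contact_force: [2.9, 0.4, 7.1]
opening: 0.0163
grip_force: 25.0
```

Call:
step_arm:
  motion:
    - [[-0.02, 0, 0], 0]
    - [[-0.04, 0, 0], 0]
    - [[-0.06, 0, 0], 0]
    - [[-0.08, 0, 0], 0]
    - [[-0.1, 0, 0], 0]
    - [[-0.1, 0, 0], 0]

```text
time: 7.92
tool_pos: [0.5122, 0.0015, 0.07]
tool_rot: [3.141, -0.002, 0.135]
contact_force: [4.2, -0.2, 6.4]
opening: 0.0163
grip_force: 25.0
```

Call:
step_arm:
  motion:
    - [[-0.02, 0, 0], 0]
    - [[-0.04, 0, 0], 0]
    - [[-0.06, 0, 0], 0]
    - [[-0.06, 0, 0], 0]

```text
time: 8.43
tool_pos: [0.5086, 0.001, 0.07]
tool_rot: [3.141, -0.002, 0.135]
contact_force: [3.9, -0.1, 6.4]
opening: 0.0164
grip_force: 25.0
```

```bash
python3 - <<'E'
from h import *
snap('top','top3');snap('side','side3'); o=robot.observe();print(o['tool_pos'],o['contact_force'],o['torque'])
a=cv2.resize(cv2.imread('pics/side3.png')[165:225,270:345],None,fx=7,fy=7,interpolation=cv2.INTER_CUBIC)
cv2.imwrite('pics/g3.png',a)
E
```

```text
[0.50862212 0.00101114 0.06997911] [ 3.61815858 -0.40158927  6.6732977 ] [ 0.00345698 -0.6520965  -0.09860219]
```

View pics/g3.png

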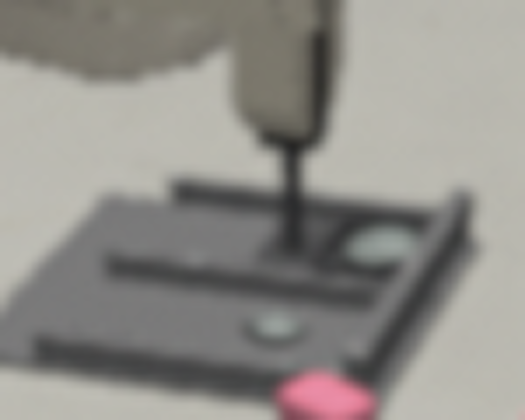

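The lens at (380,245) is between the pocket walls, nearly in place. I'll creep on until the lip meets the bar.

Call:
step_arm:
  motion:
    - [[-0.02, 0, 0], 0]
    - [[-0.04, 0, 0], 0]
    - [[-0.04, 0, 0], 0]

```text
time: 8.9
tool_pos: [0.5063, 0.0007, 0.07]
tool_rot: [3.141, -0.002, 0.135]
contact_force: [4.6, -0.1, 7.2]
opening: 0.0162
grip_force: 25.0
```

Call:
step_arm:
  motion:
    - [[-0.015, 0, 0], 0]
    - [[-0.03, 0, 0], 0]
    - [[-0.03, 0, 0], 0]

```text
time: 9.28
tool_pos: [0.5045, 0.0004, 0.07]
tool_rot: [3.141, -0.002, 0.135]
contact_force: [3.4, 0.3, 6.1]
opening: 0.0157
grip_force: 25.0
```

Call:
step_arm:
  motion:
    - [[-0.015, 0, 0], 0]
    - [[-0.03, 0, 0], 0]
    - [[-0.03, 0, 0], 0]

```text
time: 9.65
tool_pos: [0.5035, 0.0003, 0.0701]
tool_rot: [3.141, -0.004, 0.135]
contact_force: [6.0, 1.1, 5.3]
opening: 0.0159
grip_force: 25.0
```

Call:
step_arm:
  motion:
    - [[0.01, 0, -0.03], 0]
    - [[0.015, 0, -0.08], 0]
    - [[0.015, 0, -0.16], 0]
    - [[0.015, 0, -0.26], 0]
    - [[0.015, 0, -0.36], 0]
    - [[0.015, 0, -0.48], 0]
    - [[0.015, 0, -0.6], 0]
    - [[0.015, 0, -0.7], 0]
    - [[0.015, 0, -0.75], 0]
    - [[0.015, 0, -0.75], 0]

```text
time: 10.9
tool_pos: [0.5029, 0.0006, 0.1146]
tool_rot: [3.141, -0.0, 0.135]
contact_force: [-0.4, -0.0, -0.7]
opening: 0.016
grip_force: 25.0
```

```bash
python3 - <<'E'
from h import *
snap('top','top4');snap('side','side4'); o=robot.observe();print(o['tool_pos'],o['contact_force'])
a=cv2.resize(cv2.imread('pics/side4.png')[145:220,265:345],None,fx=6,fy=6,interpolation=cv2.INTER_CUBIC)
cv2.imwrite('pics/g4.png',a)
E
```

```text
[0.50269287 0.00059269 0.11423896] [ 0.49112226 -0.73137041 -0.34369069]
```

View pics/g4.png

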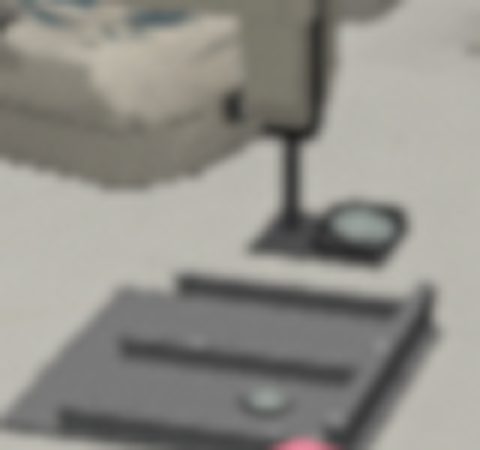

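The lens sits in the raised spoon's pocket at (362,222), and the rack lane is empty. Next I carry it to the tray.

Call:
step_arm:
  motion:
    - [[0.02, -0.08, -0.01], 0]
    - [[0.06, -0.26, -0.03], 0]
    - [[0.12, -0.55, -0.05], 0]
    - [[0.21, -0.94, -0.07], 0]
    - [[0.31, -1.4, -0.08], 0]
    - [[0.41, -1.85, -0.08], 0]
    - [[0.51, -2.28, -0.08], 0]
    - [[0.58, -2.6, -0.08], 0]
    - [[0.62, -2.8, -0.08], 0]
    - [[0.63, -2.84, -0.08], 0]

```text
time: 12.25
tool_pos: [0.5173, 0.1752, 0.1191]
tool_rot: [3.141, 0.0, 0.136]
contact_force: [0.4, 0.0, -1.2]
opening: 0.0156
grip_force: 25.0
```

Call:
step_arm:
  motion:
    - [[0.02, -0.08, 0], 0.002]
    - [[0.06, -0.26, 0], 0.004]
    - [[0.12, -0.55, 0], 0.006]
    - [[0.21, -0.94, 0], 0.01]
    - [[0.31, -1.4, 0], 0.014]
    - [[0.41, -1.85, 0], 0.018]
    - [[0.51, -2.28, 0], 0.02]
    - [[0.58, -2.6, 0], 0.02]
    - [[0.62, -2.8, 0], 0.02]
    - [[0.63, -2.84, 0], 0.02]

```text
time: 13.5
tool_pos: [0.5318, 0.349, 0.119]
tool_rot: [3.141, 0.0, 0.115]
contact_force: [-1.4, 0.4, -1.3]
opening: 0.016
grip_force: 25.0
```

```bash
python3 - <<'E'
from h import *
snap('top','top5');snap('side','side5'); o=robot.observe();print(o['tool_pos'],o['tool_rot'],o['contact_force'])
c=load('side5'); I=cv2.imread('pics/side5.png')
S=5; x0,y0=150,190
a=cv2.resize(I[y0:y0+110,x0:x0+150],None,fx=S,fy=S,interpolation=cv2.INTER_CUBIC)
# overlay the tray model: outer rim (green), floor (red)
R=Ro.from_euler('z',.115).as_matrix(); C=np.array([.511,.346,0])
for hx,hy,z,col in((.052,.0905,.03,(0,255,0)),(.035,.07,.004,(0,0,255))):
    P=[proj(c,R@np.array([sx*hx,sy*hy,z])+C) for sx,sy in((1,1),(1,-1),(-1,-1),(-1,1))]
    cv2.polylines(a,[np.int32((np.array(P)-[x0,y0])*S)],True,col,1)
cv2.imwrite('pics/g5.png',a)
E
```

```text
[0.5319707  0.34817458 0.11904609] [3.14118025e+00 2.95560546e-04 1.14678136e-01] [ 0.24881019  0.5610869  -1.42787385]
```

View pics/g5.png

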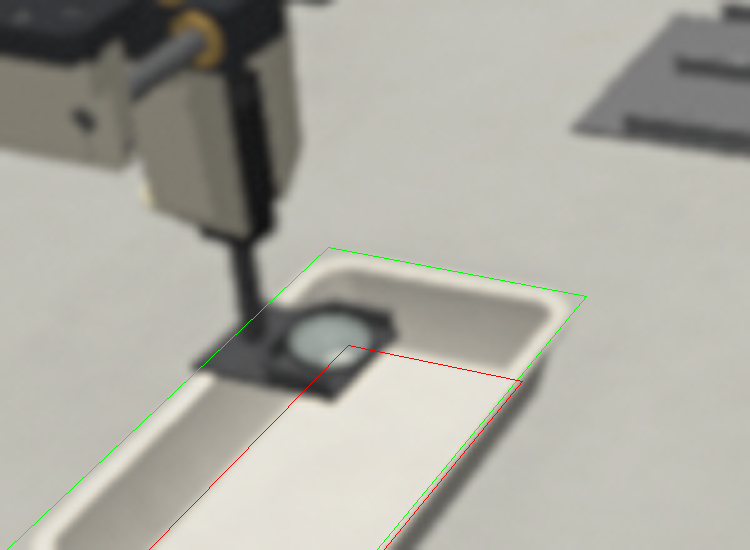

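The lens is in the pocket at (330,340), and the spoon is over the tray. The tray model matches the picture to a few pixels. Next I lower it inside.

Call:
step_arm:
  motion:
    - [[0, 0, 0.08], 0]
    - [[0, 0, 0.2], 0]
    - [[0, 0, 0.34], 0]
    - [[0, 0, 0.48], 0]
    - [[0, 0, 0.6], 0]
    - [[0, 0, 0.7], 0]
    - [[0, 0, 0.75], 0]
    - [[0, 0, 0.77], 0]
    - [[0, 0, 0.77], 0]
    - [[0, 0, 0.77], 0]

```text
time: 14.85
tool_pos: [0.5321, 0.3485, 0.0732]
tool_rot: [-3.141, -0.0, 0.115]
contact_force: [0.0, 0.1, -1.1]
opening: 0.0159
grip_force: 25.0
```

Call:
step_arm:
  motion:
    - [[-0.03, 0, 0], 0]
    - [[-0.07, 0, 0], 0]
    - [[-0.11, 0, 0], 0]
    - [[-0.14, 0, 0], 0]
    - [[-0.16, 0, 0], 0]
    - [[-0.16, 0, 0], 0]

```text
time: 15.6
tool_pos: [0.5224, 0.3473, 0.073]
tool_rot: [3.141, -0.0, 0.115]
contact_force: [0.0, 0.3, -0.7]
opening: 0.0158
grip_force: 25.0
```

Call:
step_arm:
  motion:
    - [[-0.02, 0, 0], 0]
    - [[-0.04, 0, 0], 0]
    - [[-0.06, 0, 0], 0]
    - [[-0.06, 0, 0], 0]

```text
time: 16.1
tool_pos: [0.5188, 0.3469, 0.073]
tool_rot: [3.142, 0.0, 0.115]
contact_force: [0.8, -0.2, -1.9]
opening: 0.0163
grip_force: 25.0
```

Call:
step_arm:
  motion:
    - [[-0.02, 0, 0], 0]
    - [[-0.04, 0, 0], 0]
    - [[-0.06, 0, 0], 0]
    - [[-0.06, 0, 0], 0]

```text
time: 16.6
tool_pos: [0.5152, 0.3465, 0.073]
tool_rot: [3.141, 0.0, 0.115]
contact_force: [-0.4, -0.6, -1.5]
opening: 0.0156
grip_force: 25.0
```

Call:
step_arm:
  motion:
    - [[-0.02, 0, 0], 0]
    - [[-0.04, 0, 0], 0]
    - [[-0.06, 0, 0], 0]
    - [[-0.06, 0, 0], 0]

```text
time: 17.1
tool_pos: [0.5127, 0.3462, 0.0734]
tool_rot: [-3.141, -0.002, 0.115]
contact_force: [3.4, 0.1, -1.7]
opening: 0.0159
grip_force: 25.0
```

Call:
step_arm:
  motion:
    - [[0, 0, 0], 0]
    - [[0, 0, 0], 0]
    - [[-0.03, 0, -0.02], 0]
    - [[-0.06, 0, -0.04], 0]
    - [[-0.1, 0, -0.06], 0]
    - [[-0.14, 0, -0.08], 0]
    - [[-0.18, 0, -0.1], 0]
    - [[-0.2, 0, -0.1], 0]
  hand: 255
  squeeze: 6

```text
time: 18.1
tool_pos: [0.4996, 0.3447, 0.079]
tool_rot: [3.141, 0.0, 0.115]
contact_force: [2.1, -0.6, 0.1]
opening: 0.0161
grip_force: 6.0
```

```bash
python3 - <<'E'
from h import *
snap('side','side6'); o=robot.observe();print(o['tool_pos'],o['contact_force'],o['torque'])
I=cv2.imread('pics/side6.png'); x0,y0=150,190
g=cv2.cvtColor(I[y0:y0+100,x0:x0+120],cv2.COLOR_BGR2GRAY)
# coarse text view of dark steel
for r in range(30,95,3): print(r+y0,''.join('#' if v<60 else '+' if v<110 else '-' if v<160 else '.' for v in g[r,20:110]))
E
```

```text
[0.49957241 0.34464265 0.07900706] [ 1.16428709  0.19617882 -0.02268047] [ 0.00560565 -0.23548685 -0.04128377]
220 #####################################++++##################+-.............................
223 ###################+++++###############++++-+++############+-.............................
226 #########++++++####++++###############+++++++++++#########+--.............................
229 ####################################+++++++++++++######++++--.............................
232 +++++#######################+++--+++++++++++++++######++-++--.............................
235 ------------++++++++##++++++++++++++++++++++++++######++-++--.............................
238 ---------------------------++++++++++------++++++######++-++-.............................
241 -------------------------------+++---------++++++######++-++--............................
244 ---------------------+++++-----------------++++++######++-++-.............................
247 -----------------------+++------------------++++++######++---------.......................
250 ......-------------------------++--
[... 400 characters left out ...]
................................--.
265 .........................-------...........-+##+-....................................-+--.
268 ......................-----................-+##-..................................--++--..
271 ...................------..................-+##+................................-+++-.....
274 ................------....................-+####++++--------+--...............-++--.......
277 .............-----......................-++####+++++++#++++++++++##++-.....--++--.........
280 ..........------.....................-++++++##++++++++--.......-----.....-+++--...........
283 .......-------....................-++++++++++++++##++--.......---......-+++-..............
```

Call:
step_arm:
  motion:
    - [[-0.05, 0, -0.02], 0]
    - [[-0.1, 0, -0.04], 0]
    - [[-0.16, 0, -0.055], 0]
    - [[-0.21, 0, -0.07], 0]
    - [[-0.26, 0, -0.08], 0]
    - [[-0.31, 0, -0.09], 0]
    - [[-0.36, 0, -0.095], 0]
    - [[-0.42, 0, -0.1], 0]
    - [[-0.42, 0, -0.1], 0]

```text
time: 19.27
tool_pos: [0.4743, 0.3418, 0.085]
tool_rot: [3.141, 0.001, 0.115]
contact_force: [0.1, -0.3, -0.3]
opening: 0.0159
grip_force: 6.0
```

```bash
cat > tv.py <<'E'
from h import *
import sys
snap('side',sys.argv[1]); o=robot.observe();print(o['tool_pos'],o['contact_force'])
I=cv2.imread(f'pics/{sys.argv[1]}.png'); x0,y0,w,h=map(int,sys.argv[2:6])
g=cv2.cvtColor(I[y0:y0+h,x0:x0+w],cv2.COLOR_BGR2GRAY)
for r in range(0,h,2): print(r+y0,''.join('#' if v<60 else '+' if v<110 else '-' if v<160 else '.' for v in g[r]))
E
python3 tv.py side7 190 245 90 65
```

```text
[0.47438611 0.34181996 0.08498581] [-0.19577734  0.20159887 -0.90121687]
245 -----------------++++++-----+---------++++++#####++++--...................................
247 --------------------++------+----------+++++######++---...................................
249 ----------------------------+----------++++++#####++-------...............................
251 .........-------------------------------+++++#####++----------------......................
253 ................------------------------++++++#####+-----------------.....................
255 ...............-------------------------+++------------------------.......................
257 .............-------......---------------+++--........-----------.........................
259 ...........--------..........--+++-------+++--..............---...........................
261 .........-------..............-+##++++-------.......................--....................
263 .......------................-+#+-..--............................---.....................
265 .....-------..............-++##+-................................-+--....
[... 1407 characters left out ...]
...................................
297 ........................................-+++-.............................................
299 ......................................--++--..............................................
301 .....................................-+++--...............................................
303 ...................................--++--.................................................
305 .................................--+++-...................................................
307 ................................-+++--....................................................
309 ..............................--+++-......................................................
```

Call:
step_arm:
  motion:
    - [[-0.05, 0, 0], 0]
    - [[-0.1, 0, 0], 0]
    - [[-0.15, 0, 0], 0]
    - [[-0.2, 0, 0.01], 0]
    - [[-0.24, 0, 0.01], 0]
    - [[-0.24, 0, 0.01], 0]
    - [[-0.24, 0, 0.01], 0]

```text
time: 20.2
tool_pos: [0.4603, 0.3402, 0.0843]
tool_rot: [3.141, 0.0, 0.115]
contact_force: [1.7, -0.8, -1.3]
opening: 0.0165
grip_force: 6.0
```

```bash
python3 tv.py side8 190 245 90 65; python3 - <<'E'
from h import *
a=cv2.resize(cv2.imread('pics/side8.png')[190:300,150:300],None,fx=5,fy=5,interpolation=cv2.INTER_CUBIC); cv2.imwrite('pics/g8.png',a)
E
```

```text
[0.46028054 0.34016188 0.08426361] [ 0.31982541 -0.27090015 -0.38180464]
245 ---------------------------++++-------+--------++++++#####++++--..........................
247 ---------------------------++++++-----+--------++++++#####++---...........................
249 ------------------------------+++-----+---------+++++#####++---...........................
251 .......-------------------------------++--------+++++#####+++-------......................
253 ...............---------------------------------++++++####++---------.....................
255 ...............----------------------------------+++++#####+-------.......................
257 .............-------............--+--------------+++-------------.........................
259 ...........--------...............-++------------+++---....-.--...........................
261 .........-------............--....+++++++++------+++--..............--....................
263 .......-------............-+++++++#+-...---......-----............---.....................
265 .....-------............-++++++###+-.............................-+--....
[... 1407 characters left out ...]
...................................
297 ........................................-+++--............................................
299 ......................................--++--..............................................
301 .....................................-+++--...............................................
303 ...................................--++--.................................................
305 .................................--+++-...................................................
307 ................................-+++--....................................................
309 ..............................--+++-......................................................
```

Call:
step_arm:
  motion:
    - [[0, 0, 0], 0]
    - [[0, 0, 0], 0]
    - [[0.03, 0, -0.02], 0]
    - [[0.07, 0, -0.04], 0]
    - [[0.13, 0, -0.05], 0]
    - [[0.2, 0, -0.06], 0]
    - [[0.28, 0, -0.06], 0]
    - [[0.36, 0, -0.06], 0]
    - [[0.42, 0, -0.06], 0]
    - [[0.42, 0, -0.06], 0]
  hand: 255
  squeeze: 20

```text
time: 21.5
tool_pos: [0.4857, 0.3431, 0.0879]
tool_rot: [3.141, 0.0, 0.115]
contact_force: [0.3, 0.7, -0.5]
opening: 0.0159
grip_force: 20.0
```

```bash
python3 tv.py side9 175 245 105 60
```

```text
[0.48550422 0.34303803 0.08786678] [ 1.3112545  -0.24864759  0.33906341]
245 ....-------------------------------++----------++++++#####++--...........................................
247 .............----------------------------------++++++#####+++--..........................................
249 .......................-------------------------+++++######+--------------...............................
251 ................................-++-------------++++++++++++-----------------------......................
253 ................................----------------++++--------------------------------.....................
255 ..............................-----++++----------+++---.....----------------------.......................
257 ...........................--++++++##+++++++------++---............-.-----------.........................
259 .........................--+++++###++-.---................................----...........................
261 .......................--++++++####++--............................................--....................
263 ......................-++++++####
[... 1572 characters left out ...]
........................................
293 ..........................................................-+++--.........................................
295 ........................................................--++--...........................................
297 .......................................................-+++--............................................
299 .....................................................--++--..............................................
301 ....................................................-+++--...............................................
303 ..................................................-+++--.................................................
```

```bash
python3 - <<'E'
from h import *
f=lambda n:cv2.resize(cv2.imread(f'pics/{n}.png')[230:300,180:260],None,fx=5,fy=5,interpolation=cv2.INTER_CUBIC)
cv2.imwrite('pics/g9.png',np.hstack([f('side8'),f('side9')]))
E
```

```text
(no output)
```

View pics/g9.png

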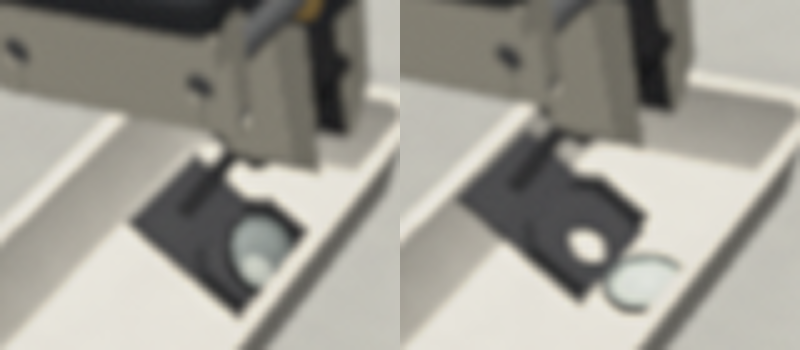

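In the right panel the lens is lying on the tray floor at (643,282), ahead of the empty pocket hole at (587,245). I'll lift out and go to the free bench between the tray and the rack.

Call:
step_arm:
  motion:
    - [[0.06, 0, -0.15], 0]
    - [[0.1, 0, -0.45], 0]
    - [[0.1, 0, -0.85], 0]
    - [[0.1, 0, -1.1], 0]
    - [[0, 0.7, -1.1], 0]
    - [[-0.1, 1.4, -1.1], 0]
    - [[-0.2, 2.1, -1.1], 0]
    - [[-0.25, 2.6, -1.0], 0]
    - [[-0.25, 2.79, -0.8], 0]
    - [[-0.25, 2.79, -0.6], 0]

```text
time: 22.8
tool_pos: [0.49, 0.1749, 0.1234]
tool_rot: [-3.141, -0.0, 0.114]
contact_force: [0.4, 0.7, -0.8]
opening: 0.0158
grip_force: 20.0
```

Call:
step_arm:
  motion:
    - [[0, 0, 0.2], 0]
    - [[0, 0, 0.35], 0]
    - [[0, 0, 0.45], 0]
    - [[0, 0, 0.5], 0]
    - [[0, 0, 0.5], 0]
    - [[0, 0, 0.5], 0]

```text
time: 23.55
tool_pos: [0.49, 0.1751, 0.0943]
tool_rot: [3.142, -0.001, 0.115]
contact_force: [-0.9, 0.1, -0.9]
opening: 0.0159
grip_force: 20.0
```

```bash
python3 - <<'E'
from h import *
snap('top','top10');c=snap('side','side10'); o=robot.observe(); p=o['tool_pos']; print(p,o['contact_force'])
c=load('side10');print(proj(c,p),proj(c,[p[0],p[1],0]))
E
python3 tv.py side11 215 180 95 75
```

```text
[0.48995975 0.17506853 0.0943062 ] [ 0.20643595  0.71462236 -1.04318377]
(np.float64(277.2331072377969), np.float64(196.94676635290594)) (np.float64(279.972229588126), np.float64(240.73912234526964))
[0.48995843 0.17506998 0.09429009] [-0.21000127  0.2825667  -0.71059268]
180 ##################++--++++---------------------------------++++++++#+++++-.....................
182 #################++---+++++---------------------------------++++++##++++--.....................
184 ############+++--..----+++--------------------------++++-----+++++###+++--.....................
186 +++++++++----......---------------------------------+++++----+++++###+++--.....................
188 ....................----------------------------------++-----++++++##+++--.....................
190 ............................---------------------------------++++++####++-.....-------.........
192 ...........................................--------------------++++####++--...--++++++++++++---
194 ...................................................------------++++###+++-------+++++++++++++++
196 .......................
[... 2272 characters left out ...]

242 ...............................................................................................
244 ....---........................................................................................
246 ------------------.............................................................................
248 -----------------------------..................................................................
250 --...------------------------------------......................................................
252 -......-------------------------------------...................................................
254 ........-----------------------------------....................................................
```

```bash
python3 - <<'E'
from h import *
c=load('side11'); p=np.array([.48996,.17507,.0963]); ex=np.array([-np.cos(.115),-np.sin(.115),0]); ey=np.array([np.sin(.115),-np.cos(.115),0]); ez=np.array([0,0,1.])
def W(l,th,hx):
    x,y,z=l[0]-hx,l[1],l[2]-.068
    return p+ex*(x*np.cos(th)+z*np.sin(th))+ey*y+ez*(-x*np.sin(th)+z*np.cos(th))
obs=[((.011,-.02,0),(268.5,235)),((-.041,-.02,.002),(249,218.5)),((.011,.02,.002),(278,226))]
f=lambda q: np.ravel([np.array(proj(c,W(l,q[0],-.03+q[1])))+q[2:4]-uv for l,uv in obs])
f2=lambda q: np.r_[f(q),q[1]/.002,(q[2:4])/1.]
s=least_squares(f2,[.7,0,0,0]); print(np.degrees(s.x[0]),s.x[1:],s.fun.round(1)); 
print('lip z',W((.011,0,0),s.x[0],-.03+s.x[1]), 'hand rel lip', p-W((.011,0,0),s.x[0],-.03+s.x[1]))
E
```

```text
39.52880175025192 [ 0.00088148 -0.34418076 -0.24648182] [ 0.4  1.5 -0.  -1.1  0.  -0.1  0.4 -0.3 -0.2]
lip z [0.5022146  0.17648553 0.0183172 ] hand rel lip [-0.0122546  -0.00141553  0.0779828 ]
```

Call:
step_arm:
  motion:
    - [[0, 0, 0.15], 0]
    - [[0, 0, 0.25], 0]
    - [[0, 0, 0.3], 0]
    - [[0, 0, 0.32], 0]
    - [[0, 0, 0.32], 0]
    - [[0, 0, 0.32], 0]

```text
time: 24.45
tool_pos: [0.4896, 0.175, 0.076]
tool_rot: [3.141, -0.0, 0.115]
contact_force: [-4.9, -0.8, 13.5]
opening: 0.0159
grip_force: 20.0
```

Call:
step_arm:
  motion:
    - [[0, 0, 0], 0]
    - [[0.06, 0, 0], 0]
    - [[0.12, 0, 0], 0]
    - [[0.18, 0, 0], 0]
    - [[0.24, 0, 0], 0]
    - [[0.3, 0, 0.01], 0]
    - [[0.36, 0, 0.015], 0]
    - [[0.42, 0, 0.02], 0]
    - [[0.46, 0, 0.03], 0]
  hand: 255
  squeeze: 4

```text
time: 25.58
tool_pos: [0.5173, 0.1783, 0.0728]
tool_rot: [3.142, 0.0, 0.115]
contact_force: [0.0, 0.1, 1.4]
opening: 0.016
grip_force: 4.0
```

```bash
python3 tv.py side12 215 190 90 55
```

```text
[0.51754587 0.17828752 0.07277543] [ 0.02869257 -1.25494642  0.18752499]
190 ......---+++--------------------------------+++++++++###++++-..................-------....
192 ......--+++++--------------------------------++++++++###+++--.................--++++++++++
194 ......----++--------------------------+++--------++++###+++--.......------------++++++++++
196 ......-------------------------------+++++-------++++####++--......-----------------------
198 ........-------------------------------+++----+--++++###+++--....-------------------------
200 .................--------------------------------+++++##++++------------------------------
202 ...............................-------------------++++###+++----------+++++++++++---------
204 .......................................-----------++++###+++----------++++++++++++++++++++
206 .......................................-----------++++###++---------------------++++++++++
208 .......................................-----------++++###++-------------------------------
210 .......................................------------+++###++--------------
[... 932 characters left out ...]
+##+++--...........................
232 ................................-+++++++++++++++++++++++++++#++-..........................
234 .................................--+++++++++++++++++++++++++++-...........................
236 ....................................---+++++#++++++--..--++++-............................
238 .........................................--++####+++-----++--.............................
240 .............................................--++####+++++-...............................
242 ................................................---++#++-.................................
244 ....---.............................................----..................................
```

Call:
step_arm:
  motion:
    - [[0.06, 0, 0.01], 0]
    - [[0.12, 0, 0.025], 0]
    - [[0.18, 0, 0.045], 0]
    - [[0.24, 0, 0.07], 0]
    - [[0.3, 0, 0.1], 0]
    - [[0.36, 0, 0.13], 0]
    - [[0.42, 0, 0.16], 0]
    - [[0.44, 0, 0.17], 0]
    - [[0.44, 0, 0.17], 0]

```text
time: 26.75
tool_pos: [0.5435, 0.1813, 0.0628]
tool_rot: [3.142, -0.0, 0.115]
contact_force: [0.5, 0.3, 1.0]
opening: 0.0158
grip_force: 4.0
```

```bash
python3 tv.py side13 215 190 90 55
```

```text
[0.54348997 0.18128347 0.06277712] [-0.13646863  0.1285949   1.16393036]
190 -------------++++++++++####++++++++++++++++####+-..............................-------....
192 ------------------------------++++++++++++###++--.............................--++++++++++
194 -----------------------------+++++++++++####+++--...................------------++++++++++
196 --------------------------------+++++++++###+++--..................-----------------------
198 ------------------------++++--------+++++###+++--................-------------------------
200 ------------------------+++++---+---+++++###+++--..............---------------------------
202 --------------------------------++---++++###+++--............--------++++++++++++---------
204 ........-----------------------------++++###++++-..........-----------++++++++++++++++++++
206 .....................----------------++++####++--........-----------------------++++++++++
208 ...........................----------++++####++--......-----------------------------------
210 ...........................-----------++++###++-......-------------------
[... 932 characters left out ...]
++-----............................
232 .....................................-+##+++++++###++++#####++-...........................
234 ...................................-++###++++##+++++++++++++++-...........................
236 .................................-++++++++++#++++++++++++++++-............................
238 ...............................--++++++++++++++++++--..--++-..............................
240 ..............................----+++++++++######++++++++--...............................
242 ......................................------+++++++##+++-.................................
244 ....---..........................................------...................................
```

Call:
step_arm:
  motion:
    - [[0.01, 0, 0.02], 0]
    - [[0.03, 0, 0.03], 0]
    - [[0.03, 0, 0.03], 0]
    - [[0.03, 0, 0.03], 0]
  hand: 255
  squeeze: 3

```text
time: 27.3
tool_pos: [0.5453, 0.1815, 0.0611]
tool_rot: [3.142, -0.0, 0.115]
contact_force: [-1.1, 0.0, 4.1]
opening: 0.0162
grip_force: 3.0
```

Call:
step_arm:
  motion:
    - [[0, 0, 0], 0]
    - [[0, 0, 0], 0]
    - [[0, 0, 0], 0]
    - [[0, 0, 0], 0]
    - [[0, 0, 0], 0]
    - [[0, 0, 0], 0]
    - [[0, 0, 0], 0]
    - [[0, 0, 0], 0]
  hand: 80

```text
time: 28.3
tool_pos: [0.5452, 0.1814, 0.061]
tool_rot: [3.141, 0.0, 0.115]
contact_force: [-0.4, 0.7, 0.3]
opening: 0.0631
grip_force: 0.0
```

```bash
python3 tv.py side14 215 190 90 55
```

```text
[0.54518822 0.1814621  0.06097307] [-0.35663673 -0.20219917 -0.67947539]
190 ------++++++++++############++++++##############++++-..........................-------....
192 --------------------++++++++++++++++############++++-.........................--++++++++++
194 -----------------------------++++++++###########++++--..............------------++++++++++
196 ------------------------------+++++++############+++--.............-----------------------
198 ------------------------++-----++++##############+++--...........-------------------------
200 -----------------------+++++---+++###############+++--.........---------------------------
202 -------------------------++----+++###############+++--.......---------+++++++++++---------
204 ..-----------------------------+++###############++--......-----------++++++++++++++++++++
206 ................-----------------+###############++--....-----------------------++++++++++
208 ...................------------+++###############++-....----------------------------------
210 ...................-----------+++++########+-------...-------------------
[... 932 characters left out ...]
++----.............................
232 .....................................-+##+++++++###+++######++-...........................
234 ...................................-++###++++##+++++++++++++++-...........................
236 .................................-++++++++++#++++++++++++++++-............................
238 ...............................--++++++++++++++++++-...--++-..............................
240 ..............................----+++++++++######++++++++--...............................
242 ......................................------+++++++##+++-.................................
244 .....--..........................................------...................................
```

Post and grip look vertical and the spoon is standing free. I'll retreat upward.

Call:
step_arm:
  motion:
    - [[0, 0, 0], 0]
    - [[0, 0, 0], 0]
    - [[0, 0, -0.3], 0]
    - [[0, 0, -0.8], 0]
    - [[0, 0, -1.4], 0]
    - [[0, 0, -2.0], 0]
    - [[0, 0, -2.0], 0]
    - [[0, 0, -2.0], 0]
  hand: 0

```text
time: 29.35
tool_pos: [0.5447, 0.1814, 0.1804]
tool_rot: [3.141, 0.001, 0.115]
contact_force: [-0.4, 0.3, -0.3]
opening: 0.0916
grip_force: 0.0
```

```bash
python3 tv.py side15 215 190 80 55; python3 - <<'E'
from h import *
g=cv2.cvtColor(cv2.imread('pics/side15.png'),cv2.COLOR_BGR2GRAY)[262:300,200:260]
for r in range(0,38,2): print(r+262,''.join('#' if v<90 else '+' if v<150 else '-' if v<195 else '.' for v in g[r]))
E
```

```text
[0.5444895  0.18132346 0.1798382 ] [-0.28568103  0.71243264 -0.01054966]
190 ...............................................................................-
192 ..............................................................................--
194 ................................---+-----...........................------------
196 ..............................-+#########+-.......................--------------
198 .............................-+###########+-.....................---------------
200 ..............................-###########+-...................-----------------
202 ..............................-+##########+-.................--------+++++++++++
204 ..............................-+##########+-...............-----------++++++++++
206 ..............................-+##########+-.............----------------------+
208 ..............................-+###########--..........-------------------------
210 ...............................-###########+-.........--------------------------
212 ...............................-+##########+-.......--------++------------------
214 ...
[... 1887 characters left out ...]
..................................-+++++----------
280 ..........................................-+++++------------
282 ........................------------....-++++++-------------
284 .....................-----........--...-+++++---------------
286 ....................-+--.............-++++++----------------
288 ...................-++-.......--....-+++++------------------
290 ....................-+++++++++--..-++++++-------------------
292 ........................--.......-+++++---------------------
294 ...............................-++++++----------------------
296 .............................--+++++------------------------
298 ............................-++++++-------------------------
```

```bash
python3 - <<'E'
from h import *
c=load('side15'); L=at(c,227.5,286.5,.0105)-np.array([.511,.346,0]); print(Ro.from_euler('z',-.115).as_matrix()@L)
print(robot.hand_in())
E
```

```text
[-0.02372451  0.00201453  0.0105    ]
the job is handed in; nothing more can be done
None
```

The job is handed in, though I got no verdict back: the last images show the large lens on the tray floor about 24 mm from its middle, and the steel spoon standing upright and released on the bench between the tray and the rack.

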